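Weigh the blue canister on the hook scale

TASK

Weigh the blue canister: hang its carrier on the hook of the spring scale, lowering it slowly until the hook alone carries the weight, so that the scale is neither dragged down too far nor jerks or bounces when you let go, then let go and leave it hanging free until it has settled and hung still for a full second. Then take hold of it again, lift it slowly off the hook and set it down gently, upright, on the pale wooden coaster (not the dark one). Leave the tumbler, bottle opener, bitters bottle and matchbox alone.

Things in the scene. Friction and masses are not known exactly. Their poses are not given: they have to be found in the camera images.
- canister: Dark blue round canister with wooden lid, 87 mm across, 110 mm high (lid knob included), held rigidly in a steel wire carrier 105 mm wide in y. Origin: centre of the underside, z up. The wires rise at y = +-48.5 mm and meet over the lid in a cross bar along y. Mass 0.18 to 0.83 kg with the filling, not visible; centre of mass on the axis. Half a turn about z makes no difference.
- bar (a point): Middle of the cross bar's underside, on the canister's axis, 163 mm above its underside: the point to hang on the hook. The bar is 8 mm round, runs along the canister's y and falls 2 mm towards 30 mm on either side. Between it and the lid knob (top at 110 mm) the window is open along x.
- grip (a point): On the axis of the brass grip block that stands on the bar, 194 mm above the canister's underside. The block is 26 mm along the canister's x, 16 mm along y and reaches from 169 to 209 mm. Grip it across its 16 mm (fingers closing along the canister's y), fingertips no lower than 172 mm, so that the bar stays clear for the hook.
- scale: Spring scale fixed to the worktop: white column with black tick marks, 50 mm wide, 289 mm high, on a dark foot. Origin: on the worktop straight below the hook's seat; x points from the hook back to the column. The column's face is 123 mm behind the seat, the sliding block that carries the hook 108 mm. The foot covers x 80 to 210 mm, y +-75 mm, 14 mm high; below the hook the worktop is clear.
- hook: The brass hook, which slides straight down on the column against a spring: it sinks 8 mm for each newton (about 14 to 65 mm under the canister) and swings a little before it settles; its stop lies 100 mm down. Axes as scale; its origin is the seat.
- hook_seat (a point): The seat: bottom of the hook's trough, where the bar's underside rests; 258 mm above the worktop when unloaded. The hook is an 8 mm brass rod: it comes from the column (+x) about 10 mm above the seat, dips into a 22 mm long trough and ends toward -x in an upturned tip 20 mm before the seat and 14 mm above it. The bar comes from -x over the tip and is lowered into the trough.
- pale_coaster: Pale wooden coaster, fixed, 90 x 84 x 9 mm; origin at the centre of the underside, so its top is 9 mm above. The canister goes here.
- dark_coaster: Dark wooden coaster of nearly the same size (91 x 85 x 9 mm), fixed; not to be used.
- tumbler: Clear glass tumbler, 70 mm across, 87 mm high; origin at the centre of the underside. Leave alone.
- opener: Bottle opener with a wooden handle, 137 mm long, lying flat; leave alone.
- bitters: Small brown bottle with a black cap, 39 mm across, 100 mm high; leave alone.
- matches: Red matchbox, 63 x 50 x 18 mm; leave alone.
Not all that is in view belongs to the job. What is shaped like the canister but purple is not meant.

How it is judged:
By the outcome, as a careful person would: the job done as asked, in the order asked, and still so for the second after the job is handed in, with the robot touching nothing.
It also fails if it takes over 72 s, if anything falls off the work surface, if the arm or the gripper's body presses on something with over 40 N, if the wrist force passes 120 N, or if a joint passes its speed limit or range.

ROBOT

A 6-joint arm with a two-finger parallel gripper is mounted at the origin on a cart in front of the work surface, level with it; the furniture and walls round the work are solid. World frame = base frame: x ahead of the robot, y to its left, z up, the work surface at z = 0. Lengths are in mm, angles in rad, forces in N, time in s.
With the tool pointing down it reaches from about 350 to 725 mm from the base axis. Payload 4.3 kg.
Tool frame: the origin (TCP) lies midway between the tips of the shut fingers; the grasp point (between the pads) lies 19 mm behind it; z points along the fingers, y is the line along which they close (so a half turn about z gives the same grasp; the last joint's range is limited). The gripper opens to 85 mm and grips with 20 to 120 N. Pads are 22 mm wide; open, the fingers measure 114 mm over their backs; the gripper's body (76 mm by 85 mm) begins 54 mm behind the grasp point. The pads swing forward as they close: fully open they stand 13 mm farther back than shut.
Start: joints at [-1.41, 0.377, 0.081, 1.274, 0, 1.46], TCP at [153.824, -554.08, 231.329] pointing down, gripper open.
Joint ranges: [-2.72, 2.72], [-0.84, 1.66], [-1.02, 1.22], [-1.77, 2.12], [-1.37, 1.28], [-3.14, 3.14]. Speed limits (rad/s): [2.57, 2.57, 3.14, 3.14, 3.14, 3.14].

INTERFACE

Orientations are given as a rotation vector (axis times angle).
In Python, from rig import arm gives the robot as it stands.
- The arm moves only by the tool servo_tool, never from a script. Its argument "motion" is a list that holds one entry, the list of rows, each a list of 7 numbers: the shift along the tool's x, y, z in units of 25 mm (1.0 is 25 mm), then the turn, a rotation vector about the tool's x, y, z in units of 8 degrees (1.0 is 8 degrees), then the opening, from 0 (shut) to 1 (fully open). In form: [[[tx, ty, tz, wx, wy, wz, gripper], ...]]. A call has 1 to 5 rows; each row is the pose to reach, as a shift and turn from the pose commanded when the call began, along the tool's axes at that moment; what a row does not reach only later rows make up. A row lasts 1/8 s, in which the tool goes at most 62.5 mm and 10.7 degrees, less where a joint would pass 70% of its speed; a pose out of reach is approached as far as the arm can. A call with a gripper value outside its range is refused whole. The fingers move at their own pace and stop on an object; "force" is the grip in N (left out, the last holds). Time passes only in rows, so rows that repeat a pose let the fingers close. It gives the time, the measured TCP pose, the force, the opening and the grip force at its end, in the units of the state.
- arm.get_state(): the state, without advancing time (a new reading comes with each control period).
- arm.camera(name): name is "scene" or "top" or "wrist"; returns a dict with "frame" (400x640x3 uint8, blue, green, red), "depth" (400x640 float32, mm along the optical axis (not along the pixel's ray), 0 where there is no reading), "vertical_fov" (degrees; the focal length in pixels is half the picture's height over the tangent of half this angle, whatever the lens; pixels are square), "cx", "cy" (the principal point, pixels), "k1" (the pictures are not rectified: a ray, as slopes to the right and down, at radius r is drawn at 1 + k1 r^2 times it, then the intrinsics apply), "cam_to_world" (4x4, takes a point from camera to world coordinates). Camera axes: x right, y up, looking along -z (the intrinsics and any distortion apply to the point x, -y, -z); pixel columns grow to the right and rows downward; lengths in mm; the calibration is good to about 2 mm. A picture is of the moment at which its call begins.
- arm.finish_job(): hands the job in; it is judged then, once.
Trained networks look in the newest picture that a camera, given by its name, has taken for a name from the list of things; names that differ only in an ending like _2 or _b are one class to them, and where a whole thing is asked for, a point or a joint stands for the part that bears it (a point fixed in the world has none). Each returns a list of dicts, best first, with "confidence" (0 to 1); they miss things now and then, are a little off and sometimes report something else, mostly with a low value. They report only what shows in the picture. A call takes as long as a camera call. They do not tell look-alikes from the thing itself.
- arm.look_for(camera, query): "point" ([x, y, z] in mm, in world coordinates, good to about 4 mm: the middle of the surface that is visible of it).
- arm.silhouettes(camera, query): "region" (400x640 bool, what is visible of it).
The state is a dict: "time": time; "qpos": joint angles; "dq": joint speeds; "tau": joint torques, N m; "position": TCP position; "tool_rot": TCP orientation; "ft_force": force on the tool from outside, world axes, zero at the start; "ft_torque": the same for the moment, N m; "grip_width": opening from 0.0 (shut) to 1.0 (fully open); "gripper_force": force on a finger pad.
Only numpy, scipy, OpenCV 4.12 (cv2) and the standard library are available. Lean on these libraries where they do the work, as an engineer would, in place of code of your own. Each camera call takes 0.05 s, during which the arm holds its last target. There are 200 camera calls.

## Working session

There is one attempt and no reset: what is moved stays moved. The work goes in short steps, Python scripts to look and compute and a tool call to move; the robot and the scene stay as the last step left them, time stands still between calls to the robot, and variables do not carry over. Pictures are saved under pics/ and viewed, at most 10 in all, crops included, and the job is handed in when it is done.

Besides the shell and the picture viewer there is one more tool, called after "Call:" as name([rows], argument=value, ...), one row to a line, values as JSON. servo_tool: Moves the arm, as the interface text tells. Its arguments: {"type":"object","properties":{"motion":{"type":"array"},"force":{"type":"number"}},"required":["motion"]}

```bash
mkdir -p pics; cat > h.py <<'E'
import numpy as np, cv2
from rig import arm
def K(c):
    f=c["frame"].shape[0]/2/np.tan(np.radians(c["vertical_fov"])/2); return f
def cloud(c):
    h,w=c["depth"].shape; f=K(c); cam=np.array([[f,0,c["cx"]],[0,f,c["cy"]],[0,0,1.]])
    u,v=np.meshgrid(np.arange(w),np.arange(h))
    p=cv2.undistortPoints(np.stack([u,v],-1).reshape(-1,1,2).astype(float),cam,np.array([c["k1"],0,0,0.])).reshape(h,w,2)
    d=c["depth"]; P=np.stack([p[...,0]*d,-p[...,1]*d,-d,np.ones_like(d)],-1)
    W=(P@np.array(c["cam_to_world"]).T)[...,:3]; W[d==0]=np.nan; return W
E
python3 - <<'E'
from h import *
for n in("scene","top"):
    c=arm.camera(n); cv2.imwrite(f"pics/{n}0.png",c["frame"]); W=cloud(c)
    for q in("canister","grip","bar","scale","hook","pale_coaster","dark_coaster","tumbler","opener","bitters","matches"):
        print(n,q,[(np.round(r["point"]).tolist(),round(r["confidence"],2)) for r in arm.look_for(n,q)[:3]])
print(arm.get_state())
E
```

```text
scene canister [([433.0, -553.0, 69.0], 0.65), ([593.0, 138.0, 263.0], 0.58), ([551.0, -249.0, 81.0], 0.55)]
scene grip [([436.0, -555.0, 69.0], 0.93), ([552.0, -249.0, 75.0], 0.65)]
scene bar [([553.0, -248.0, 74.0], 0.85), ([434.0, -552.0, 66.0], 0.82)]
scene scale [([609.0, 127.0, 80.0], 0.94), ([413.0, -108.0, 10.0], 0.22)]
scene hook []
scene pale_coaster [([450.0, -346.0, 11.0], 0.57)]
scene dark_coaster [([414.0, -107.0, 11.0], 0.74)]
scene tumbler []
scene opener [([414.0, 528.0, 10.0], 0.44)]
scene bitters [([704.0, -54.0, 49.0], 0.69)]
scene matches []
top canister [([461.0, -532.0, 90.0], 0.92), ([564.0, -234.0, 91.0], 0.58)]
top grip [([561.0, -230.0, 91.0], 0.94), ([465.0, -533.0, 92.0], 0.68)]
top bar [([559.0, -234.0, 95.0], 0.8), ([462.0, -530.0, 95.0], 0.64)]
top scale [([606.0, 122.0, 12.0], 0.97)]
top hook []
top pale_coaster [([455.0, -341.0, 14.0], 0.66)]
top dark_coaster [([418.0, -106.0, 9.0], 0.69)]
top tumbler [([400.0, 354.0, 26.0], 0.54)]
top opener [([426.0, 540.0, 9.0], 0.73), ([565.0, -235.0, 90.0], 0.31)]
top bitters [([454.0, -342.0, 14.0], 0.71)]
top matches [([700.0, -369.0, 16.0], 0.44)]
{'time': 1.2, 'qpos': array([-1.41030092e+00,  3.77313194e-01,  8.10253053e-02,  1.27439756e+00,
        1.02927192e-05,  1.46049371e+00]), 'dq': array([1.72998841e-04, 2.62357242e-04, 3.13066423e-04, 5.04279333e-04,
       9.02106636e-05, 7.50907738e-04]), 'tau': array([-1.28564185e-03, -4.63523877e+01,  2.70157081e+01,  3.92799202e-04,
       -2.71180297e-04, -5.53380914e-07]), 'position': array([ 153.8282669 , -554.09310191,  231.33164712]), 'tool_rot': array([3.11272981e+00, 4.24055107e-01, 2.05325171e-05]), 'ft_force': array([ 0.11397009, -0.11919946,  0.18749791]), 'ft_torque': array([ 0.01433382,  0.04218422, -0.03738333]), 'gripper_force': 0.0, 'grip_width': 1.0013558285570683}
```

View pics/scene0.png

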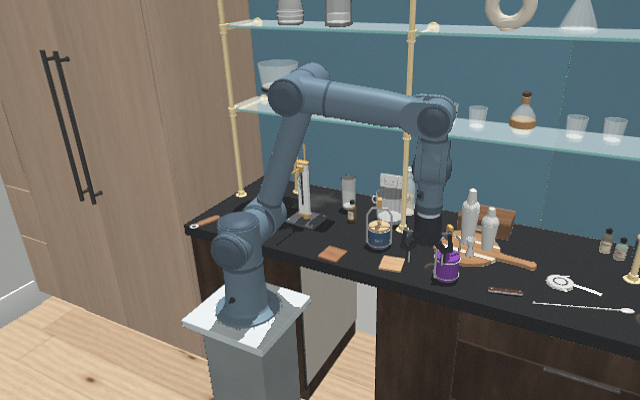

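View pics/top0.png

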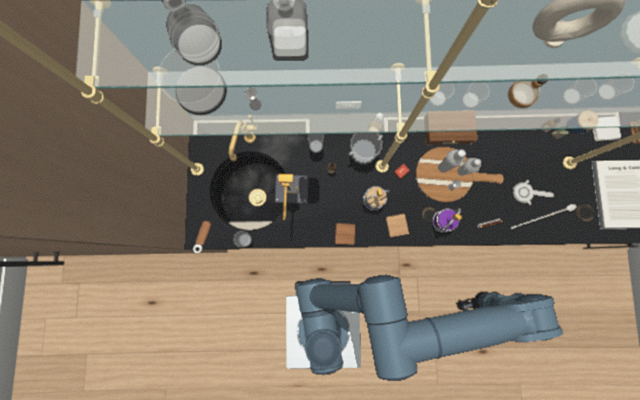

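```bash
cat > a.py <<'E'
from h import *
c=arm.camera("top"); W=cloud(c); F=c["frame"]
cv2.imwrite("pics/topz.png",np.hstack([cv2.resize(F[160:250,260:330],None,fx=5.5,fy=5.5,interpolation=2),cv2.resize(F[170:250,345:415],None,fx=5.5,fy=5.5,interpolation=2)[:495] if 0 else cv2.resize(F[160:250,345:415],None,fx=5.5,fy=5.5,interpolation=2)]))
for n,(x0,x1,y0,y1) in {"can":(480,640,-310,-150),"scale":(420,800,20,260)}.items():
    m=(W[...,0]>x0)&(W[...,0]<x1)&(W[...,1]>y0)&(W[...,1]<y1)
    for lo,hi in((3,20),(20,90),(90,120),(120,180),(180,225),(225,262),(262,280),(280,320)):
        k=m&(W[...,2]>lo)&(W[...,2]<hi)
        if k.sum()>1:
            P=W[k]; print(n,lo,hi,k.sum(),P.mean(0).round(),P.min(0).round(),P.max(0).round())
for q in("pale_coaster","scale"):
    r=arm.silhouettes("top",q)
    if r:
        k=r[0]["region"]; P=W[k]; P=P[np.isfinite(P[:,0])]; P=P[P[:,2]<25]
        print(q,cv2.minAreaRect(P[:,:2].astype(np.float32)),np.median(P,0))
s=arm.camera("scene"); W=cloud(s)
m=(W[...,0]>480)&(W[...,0]<640)&(W[...,1]>-310)&(W[...,1]<-150)&(W[...,2]>150)
ys,xs=np.where(m)
for y,x in list(zip(ys,xs))[::max(1,len(xs)//25)]: print(x,y,W[y,x].round(),s["frame"][y,x])
cv2.imwrite("pics/scz.png",np.hstack([cv2.resize(s["frame"][150:230,270:340],None,fx=5.5,fy=5.5),cv2.resize(s["frame"][185:265,345:415],None,fx=5.5,fy=5.5)]))
print(np.array(c["cam_to_world"]).round(2),np.array(s["cam_to_world"]).round(2))
E
python3 a.py
```

```text
can 3 20 212 [ 541. -222.    7.] [ 482. -309.    3.] [ 639. -150.   20.]
can 20 90 159 [ 565. -235.   78.] [ 527. -285.   21.] [ 616. -191.   90.]
can 90 120 168 [ 565. -236.   95.] [ 526. -284.   90.] [ 614. -191.  112.]
can 120 180 42 [ 568. -233.  158.] [ 551. -287.  121.] [ 590. -190.  178.]
can 180 225 34 [ 569. -238.  203.] [ 558. -248.  184.] [ 584. -229.  215.]
scale 3 20 1055 [606. 120.  10.] [420.  20.   3.] [800. 259.  20.]
scale 20 90 81 [633. 116.  40.] [565.  23.  20.] [800. 203.  89.]
scale 90 120 18 [669.  98. 104.] [603.  22.  91.] [800. 158. 120.]
scale 120 180 40 [649. 103. 145.] [603.  21. 121.] [799. 158. 178.]
scale 180 225 12 [609. 116. 195.] [604. 109. 182.] [622. 126. 214.]
scale 225 262 38 [547. 133. 253.] [473. 109. 226.] [620. 159. 262.]
scale 262 280 80 [563. 137. 269.] [460. 122. 262.] [627. 154. 280.]
scale 280 320 101 [616. 133. 288.] [601. 109. 281.] [629. 159. 296.]
pale_coaster ((454.7603454589844, -342.87109375), (84.67538452148438, 86.36788940429688), 8.948567390441895) [ 454.42577466 -342.4003411     8.06406613]
scale ((615.0098266601562, 150.025
[... 983 characters left out ...]
77 76 75]
376 209 [ 567. -229.  159.] [97 97 95]
380 209 [ 575. -242.  158.] [143 142 139]
383 209 [ 574. -256.  161.] [136 136 134]
386 209 [ 579. -266.  161.] [127 127 126]
370 210 [ 553. -209.  157.] [137 136 135]
388 210 [ 585. -272.  155.] [136 134 133]
[[-1.00000e-02  9.90000e-01 -1.50000e-01  3.04140e+02]
 [-1.00000e+00 -2.00000e-02 -0.00000e+00 -4.12000e+00]
 [-1.00000e-02  1.50000e-01  9.90000e-01  1.70588e+03]
 [ 0.00000e+00  0.00000e+00  0.00000e+00  1.00000e+00]] [[ 4.70000e-01  3.90000e-01 -7.90000e-01 -1.06012e+03]
 [-8.80000e-01  1.80000e-01 -4.30000e-01 -8.93610e+02]
 [-2.00000e-02  9.00000e-01  4.30000e-01  1.03699e+03]
 [ 0.00000e+00  0.00000e+00  0.00000e+00  1.00000e+00]]
```

View pics/topz.png

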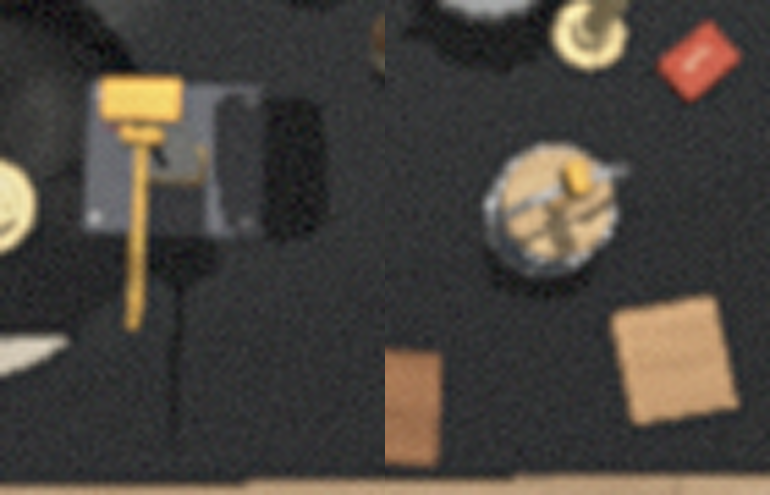

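View pics/scz.png

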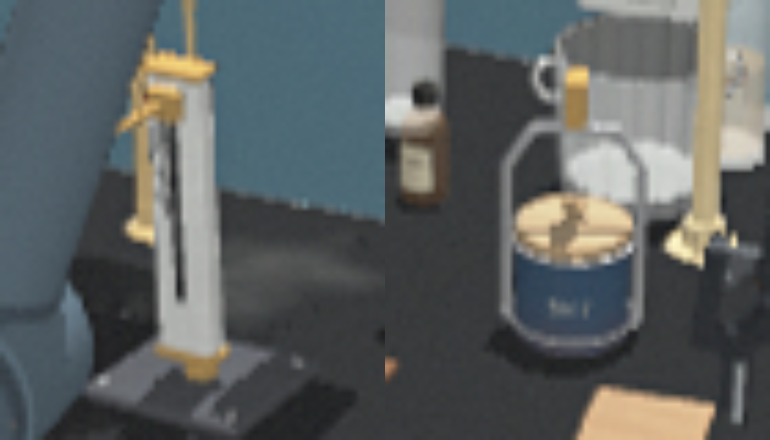

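```bash
cat > b.py <<'E'
from h import *
c=arm.camera("top"); W=cloud(c); F=c["frame"].astype(int)
X,Y,Z=W[...,0],W[...,1],W[...,2]
def fit(m,n):
    P=W[m]; d=cv2.fitLine(P[:,:2].astype(np.float32),cv2.DIST_HUBER,0,.01,.01).ravel(); print(n,m.sum(),d.round(3),np.degrees(np.arctan2(d[1],d[0])).round(1),np.median(P,0).round(1),P.mean(0).round(1)); return P
br=(F[...,2]>F[...,0]+50)
box=(X>420)&(X<590)&(Y>90)&(Y<180)&(Z>240)&(Z<290)
P=fit(box,"hook"); 
o=np.argsort(P[:,0]); print(P[o].round()[::4].tolist())
fit((X>590)&(X<650)&(Y>100)&(Y<170)&(Z>278)&(Z<300),"coltop")
can=(X>500)&(X<640)&(Y>-300)&(Y<-180)
fit(can&(Z>135)&(Z<182),"bar")
fit(can&(Z>195)&(Z<216),"grip")
L=W[can&(Z>82)&(Z<105)]; print("lid",cv2.minEnclosingCircle(L[:,:2].astype(np.float32)))
fit((X>395)&(X<510)&(Y>-400)&(Y<-285)&(Z>3)&(Z<20)&br,"pale")
s=arm.camera("scene"); V=cloud(s)
m=(V[...,0]>480)&(V[...,0]<640)&(V[...,1]>-310)&(V[...,1]<-150)
P=V[m&(V[...,2]>150)&(V[...,2]<172)]
d=cv2.fitLine(P[:,:2].astype(np.float32),cv2.DIST_HUBER,0,.01,.01).ravel(); print("scenebar",len(P),d)
P=V[m&(V[...,2]>180)&(V[...,2]<212)]; print("scgrip",P.mean(0))
E
python3 b.py
```

```text
hook 69 [ 9.98000e-01 -5.60000e-02  5.25760e+02  1.38128e+02] -3.2 [528.4 138.3 265.6] [527.3 138.3 264.7]
[[460.0, 142.0, 271.0], [469.0, 142.0, 263.0], [478.0, 140.0, 253.0], [485.0, 139.0, 256.0], [493.0, 139.0, 261.0], [501.0, 143.0, 256.0], [508.0, 139.0, 262.0], [515.0, 138.0, 265.0], [523.0, 142.0, 266.0], [530.0, 142.0, 269.0], [538.0, 138.0, 269.0], [546.0, 138.0, 269.0], [554.0, 138.0, 269.0], [561.0, 138.0, 274.0], [569.0, 134.0, 273.0], [578.0, 134.0, 268.0], [586.0, 138.0, 267.0], [590.0, 123.0, 265.0]]
coltop 104 [6.20000e-02 9.98000e-01 6.16161e+02 1.34133e+02] 86.5 [615.9 132.4 288.6] [615.8 133.5 288.4]
bar 39 [ 3.31000e-01 -9.44000e-01  5.67528e+02 -2.30235e+02] -70.7 [ 565.6 -224.8  163.8] [ 568.  -232.2  160.8]
grip 28 [ 9.72000e-01  2.37000e-01  5.70286e+02 -2.38198e+02] 13.7 [ 570.3 -238.5  208.6] [ 570.3 -238.2  207.6]
lid ((568.9791870117188, -236.34811401367188), 48.5499153137207)
pale 351 [   0.632    0.775  454.106 -340.194] 50.8 [ 454.2 -339.9    9.1] [ 454.  -340.     9.4]
scenebar 42 [ 3.6299205e-01 -9.3179226e-01  5.6873694e+02 -2.4296246e+02]
scgrip [ 562.87248126 -244.39163673  196.6066826 ]
```

```bash
cat >> h.py <<'E'
from scipy.spatial.transform import Rotation as Ro
def to(x,y,z,yaw):
    s=arm.get_state(); R=Ro.from_rotvec(s["tool_rot"])
    T=Ro.from_euler("z",yaw,degrees=True)*Ro.from_euler("x",180,degrees=True)
    t=R.inv().apply(np.array([x,y,z])-s["position"])/25
    w=np.degrees((R.inv()*T).as_rotvec())/8
    print("move",t.round(2),w.round(2),"| t",round(s["time"],2),"pos",s["position"].round(1),"F",s["ft_force"].round(2),"grip",round(s["grip_width"],3),s["gripper_force"])
E
python3 -c "
from h import *
to(569,-238,290,20)"
```

```text
move [19.38 -7.74 -2.35] [ 0.    0.   -0.56] | t 1.5 pos [ 153.8 -554.1  231.3] F [0.09 0.   0.01] grip 1.004 0.0
```

Call:
servo_tool([
  [[2,-0.8,-0.8,0,0,-0.2,1],[4,-1.6,-1.6,0,0,-0.56,1],[6,-2.4,-2.35,0,0,-0.56,1],[8,-3.2,-2.35,0,0,-0.56,1],[10,-4,-2.35,0,0,-0.56,1]],
])

```text
time: 2.12
position: [369.4, -389.9, 290.6]
tool_rot: [3.093, 0.545, 0.001]
ft_force: [-0.2, 0.6, -1.2]
grip_width: 0.999
gripper_force: 0.0
```

```bash
python3 -c "
from h import *
to(569,-238,290,20)"
```

```text
move [ 9.58 -2.98  0.02] [ 0.01 -0.   -0.  ] | t 2.12 pos [ 369.4 -389.9  290.6] F [-0.16  0.58 -1.16] grip 0.999 0.0
```

Call:
servo_tool([
  [[2.2,-0.7,0,0,0,0,1],[4.4,-1.4,0,0,0,0,1],[6.6,-2.1,0,0,0,0,1],[8.3,-2.6,0,0,0,0,1],[9.4,-2.95,0,0,0,0,1]],
])

```text
time: 2.75
position: [565.2, -239.5, 289.8]
tool_rot: [-3.093, -0.548, -0.0]
ft_force: [-0.2, -0.7, -1.2]
grip_width: 0.998
gripper_force: 0.0
```

```bash
cat > w.py <<'E'
from h import *
c=arm.camera("wrist"); W=cloud(c); cv2.imwrite("pics/w1.png",c["frame"])
X,Y,Z=W[...,0],W[...,1],W[...,2]
can=(np.hypot(X-569,Y+238)<70)
for n,m in(("bar",can&(Z>155)&(Z<171)),("grip",can&(Z>203)&(Z<214)),("lid",can&(Z>85)&(Z<100))):
    P=W[m]
    if len(P)>3: print(n,len(P),cv2.minAreaRect(P[:,:2].astype(np.float32)),P.mean(0).round(1),cv2.fitLine(P[:,:2].astype(np.float32),cv2.DIST_HUBER,0,.01,.01).ravel().round(3))
to(569,-238,178,20)
E
python3 w.py
```

```text
bar 502 ((574.2494506835938, -237.73873901367188), (8.086831092834473, 82.68914031982422), 19.849882125854492) [ 575.2 -237.4  167.4] [ 3.41000e-01 -9.40000e-01  5.75515e+02 -2.37228e+02]
grip 611 ((574.5989379882812, -237.8863067626953), (25.610015869140625, 15.445833206176758), 19.858375549316406) [ 575.7 -237.5  208.9] [ 9.50000e-01  3.12000e-01  5.75823e+02 -2.37455e+02]
lid 3209 ((574.6083984375, -238.20079040527344), (86.15983581542969, 85.0906753540039), 56.37281799316406) [ 583.  -234.7   92.7] [ 3.43000e-01 -9.39000e-01  5.84252e+02 -2.34343e+02]
move [0.05 0.05 4.46] [-0.01 -0.02  0.03] | t 2.8 pos [ 567.2 -237.4  289.4] F [ 0.27  0.73 -0.5 ] grip 1.004 0.0
```

View pics/w1.png

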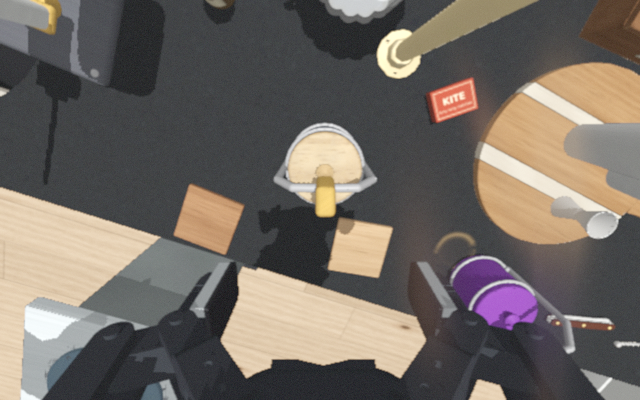

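```bash
python3 -c "
from h import *
to(573,-238,178,20)"
```

```text
move [0.2  0.11 4.46] [-0.01 -0.02  0.03] | t 2.8 pos [ 567.2 -237.4  289.4] F [ 0.27  0.73 -0.5 ] grip 1.004 0.0
```

Call:
servo_tool([
  [[0.2,0.1,1.2,0,0,0,0.7],[0.2,0.1,2.4,0,0,0,0.6],[0.2,0.1,3.4,0,0,0,0.6],[0.2,0.1,3.8,0,0,0,0.6],[0.2,0.1,3.8,0,0,0,0.6]],
])

```text
time: 3.42
position: [568.7, -241.7, 194.8]
tool_rot: [-3.093, -0.545, 0.001]
ft_force: [-0.1, -0.2, 0.8]
grip_width: 0.606
gripper_force: 0.0
```

```bash
python3 -c "
from h import *
to(573,-238,178,20)
c=arm.camera('wrist'); W=cloud(c)
X,Y,Z=W[...,0],W[...,1],W[...,2]
can=(np.hypot(X-569,Y+238)<70)
for n,m in(('grip',can&(Z>203)&(Z<214)),('lid',can&(Z>85)&(Z<100))):
    P=W[m]
    if len(P)>3: print(n,len(P),cv2.minAreaRect(P[:,:2].astype(np.float32)),P.mean(0).round(1))
"
```

```text
move [ 0.21 -0.08  0.67] [-0.01  0.01 -0.  ] | t 3.42 pos [ 568.7 -241.7  194.8] F [-0.14 -0.18  0.75] grip 0.606 0.0
grip 2297 ((574.07421875, -239.97727966308594), (29.012287139892578, 78.38032531738281), 20.411378860473633) [ 576.6 -238.1  208.9]
lid 6232 ((574.9569091796875, -237.4290771484375), (84.45673370361328, 85.91973114013672), 55.983421325683594) [ 582.  -235.5   92.8]
```

Call:
servo_tool([
  [[0.26,-0.1,0.3,0,0,0,0.6],[0.26,-0.1,0.67,0,0,0,0.5],[0.26,-0.1,0.67,0,0,0,0.15],[0.26,-0.1,0.67,0,0,0,0.05],[0.26,-0.1,0.67,0,0,0,0]],
], force=50)

```text
time: 4.1
position: [574.2, -237.3, 178.0]
tool_rot: [-3.094, -0.545, 0.001]
ft_force: [1.4, -0.6, -3.8]
grip_width: 0.183
gripper_force: 50.8
```

Call:
servo_tool([
  [[0,0,0,0,0,0,0],[0,0,0,0,0,0,0]],
])

```text
time: 4.35
position: [574.2, -237.3, 178.0]
tool_rot: [-3.094, -0.545, 0.001]
ft_force: [0.6, -1.4, -5.2]
grip_width: 0.18
gripper_force: 50.6
```

Call:
servo_tool([
  [[0,0,-0.3,0,0,0,0],[0,0,-1.2,0,0,0,0],[0,0,-2.5,0,0,0,0],[0,0,-3.8,0,0,0,0],[0,0,-5,0,0,0,0]],
], force=70)

```text
time: 4.97
position: [573.8, -236.8, 304.1]
tool_rot: [-3.093, -0.545, 0.002]
ft_force: [-0.2, 0.3, -8.2]
grip_width: 0.177
gripper_force: 68.9
```

Call:
servo_tool([
  [[-1,-0.5,0,0,0,0,0],[-2.5,-1.5,0,0,0,0,0],[-3.5,-3,0,0,0,0.6,0],[-4,-5,0,0,0,1.2,0],[-4.3,-7,0,0,0,1.8,0]],
])

```text
time: 5.6
position: [411.5, -108.1, 303.1]
tool_rot: [-3.137, -0.147, 0.001]
ft_force: [0.4, 1.4, -7.2]
grip_width: 0.176
gripper_force: 69.0
```

```bash
python3 -c "
from h import *
to(420,143,303,-3.3)"
```

```text
move [ 1.28 -9.97  0.02] [-0.01  0.01  1.08] | t 5.6 pos [ 411.5 -108.1  303.1] F [ 0.4   1.42 -7.23] grip 0.176 68.98601531982422
```

Call:
servo_tool([
  [[0.1,-2,0,0,0,0.5,0],[0.2,-4,0,0,0,1.08,0],[0.5,-6,0,0,0,1.08,0],[0.9,-8,0,0,0,1.08,0],[1.28,-9.3,0,0,0,1.08,0]],
])

```text
time: 6.22
position: [422.5, 77.4, 303.3]
tool_rot: [-3.102, -0.008, 0.003]
ft_force: [0.1, -0.1, -6.8]
grip_width: 0.175
gripper_force: 69.3
```

Call:
servo_tool([
  [[0,-0.4,0,0,0,0,0],[0,-0.5,0,0,0,0,0],[0,-0.5,0,0,0,0,0]],
])

```text
time: 6.6
position: [422.7, 81.3, 303.7]
tool_rot: [-3.097, -0.017, 0.003]
ft_force: [-0.3, 0.2, -8.5]
grip_width: 0.175
gripper_force: 69.3
```

```bash
cat > w2.py <<'E'
from h import *
c=arm.camera("wrist"); W=cloud(c)
X,Y,Z=W[...,0],W[...,1],W[...,2]; F=c["frame"].astype(int)
cv2.imwrite("pics/w2.png",c["frame"])
m=(X>440)&(X<585)&(Y>100)&(Y<180)&(Z>245)&(Z<282)
P=W[m]
if len(P): 
    print(cv2.fitLine(P[:,:2].astype(np.float32),cv2.DIST_HUBER,0,.01,.01).ravel().round(3))
    for x in range(440,585,8):
        q=P[(P[:,0]>=x)&(P[:,0]<x+8)]
        if len(q): print(x+4,len(q),np.median(q[:,1]).round(1),q[:,2].max().round(1),np.median(q[:,2]).round(1))
q=W[(X>590)&(X<650)&(Y>90)&(Y<180)&(Z>280)&(Z<300)]
if len(q): print("col",cv2.minAreaRect(q[:,:2].astype(np.float32)))
to(420,143,303,-3.3)
E
python3 w2.py
```

```text
[ 9.99000e-01 -5.00000e-02  5.13907e+02  1.39871e+02]
460 15 142.4 272.4 271.1
468 206 141.9 274.2 270.1
476 193 141.7 268.4 259.6
484 168 141.7 260.1 258.2
492 173 141.0 260.3 258.1
500 188 140.4 264.1 260.2
508 199 140.1 268.1 264.8
516 221 139.8 270.2 267.9
524 233 139.5 270.6 268.2
532 240 139.0 270.5 268.0
540 254 138.6 270.5 268.2
548 273 138.2 270.7 268.1
556 186 137.9 270.6 268.1
move [-0.08 -2.46  0.14] [-0.32  0.02  0.49] | t 6.65 pos [422.8  81.4 303.7] F [ 0.03 -0.4  -7.19] grip 0.175 69.3410861492157
```

View pics/w2.png

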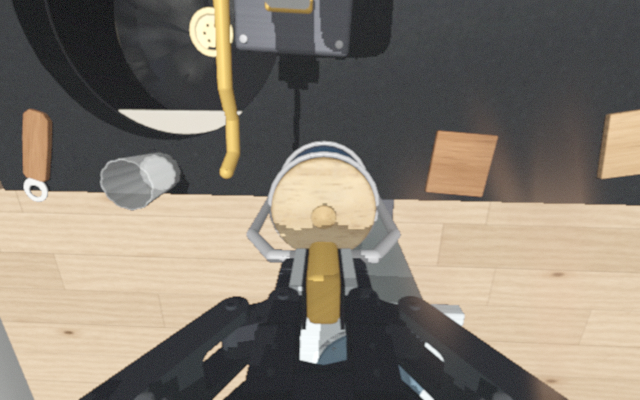

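```bash
python3 -c "
from h import *
s=arm.get_state(); print(s['qpos'].round(3),s['tau'].round(1),s['ft_torque'])
for p in [(423,80,304,-3.3),(420,143,303,-3.3)]: to(*p)"
```

```text
[ 0.01   0.068 -0.13   1.374  0.045  3.141] [  0.1 -33.9  30.1   0.    0.3   0. ] [-0.15302381 -0.03399037 -0.0285562 ]
move [ 0.01  0.06 -0.01] [-0.32  0.02  0.49] | t 6.65 pos [422.8  81.4 303.7] F [ 0.03 -0.4  -7.19] grip 0.175 69.3410861492157
move [-0.08 -2.46  0.14] [-0.32  0.02  0.49] | t 6.65 pos [422.8  81.4 303.7] F [ 0.03 -0.4  -7.19] grip 0.175 69.3410861492157
```

Call:
servo_tool([
  [[-0.5,0.5,0,0,0,-0.6,0],[-1,0.5,0,0,0,-1.8,0],[-1,0.5,0,0,0,-3.1,0],[-1,0.5,0,0,0,-4.4,0],[-1,0.5,0,0,0,-5.6,0]],
])

```text
time: 7.28
position: [397.8, 68.8, 303.4]
tool_rot: [-2.856, -1.205, -0.025]
ft_force: [0.2, -1.5, -8.0]
grip_width: 0.176
gripper_force: 69.5
```

```bash
python3 -c "
from h import *
s=arm.get_state(); print(s['qpos'].round(3))
for p in [(400,80,304,90),(423,140,303,176.7)]: to(*p)"
```

```text
[-0.021  0.014 -0.188  1.371  0.045  2.322]
move [ 0.38 -0.25 -0.01] [-0.13 -0.3  -5.53] | t 7.28 pos [397.8  68.8 303.4] F [ 0.24 -1.48 -7.97] grip 0.176 69.46210026741028
move [ 2.74 -1.26  0.14] [  0.13  -0.38 -16.36] | t 7.28 pos [397.8  68.8 303.4] F [ 0.24 -1.48 -7.97] grip 0.176 69.46210026741028
```

Call:
servo_tool([
  [[0,0,0,0,-0.1,-1.2,0],[0,0,0,0,-0.2,-2.5,0],[0,0,0,-0.1,-0.3,-3.8,0],[0,0,0,-0.13,-0.3,-5.1,0],[0,0,0,-0.13,-0.3,-6.3,0]],
])

```text
time: 7.9
position: [397.8, 69.1, 303.3]
tool_rot: [2.098, 2.338, 0.003]
ft_force: [-0.7, 0.6, -8.0]
grip_width: 0.177
gripper_force: 69.5
```

Call:
servo_tool([
  [[0,0,0,0,0,-1.3,0],[0,0,0,0,0,-2.6,0],[0,0,0,0,0,-3.9,0],[0,0,0,0,0,-5.2,0],[0,0,0,0,0,-6.4,0]],
])

```text
time: 8.52
position: [397.8, 69.0, 303.3]
tool_rot: [0.882, 3.014, 0.002]
ft_force: [0.1, -0.2, -8.0]
grip_width: 0.174
gripper_force: 69.5
```

```bash
python3 -c "
from h import *
s=arm.get_state(); print(s['qpos'].round(3))
for p in [(410,144.5,303,176.9)]: to(*p)"
```

```text
[ 1.300e-02  1.500e-02 -1.860e-01  1.368e+00  1.000e-03  5.830e-01]
move [1.22 2.81 0.02] [ 0.01  0.01 -3.69] | t 8.53 pos [397.8  69.  303.3] F [ 0.06 -0.22 -8.02] grip 0.174 69.45921063423157
```

Call:
servo_tool([
  [[0.2,0.5,0,0,0,-1.2,0],[0.5,1.2,0,0,0,-2.4,0],[0.9,2,0,0,0,-3.5,0],[1.2,2.7,0,0,0,-3.69,0],[1.22,2.81,0,0,0,-3.69,0]],
])

```text
time: 9.15
position: [410.6, 145.2, 303.3]
tool_rot: [0.091, 3.139, 0.002]
ft_force: [-0.5, -1.3, -7.5]
grip_width: 0.18
gripper_force: 69.5
```

```bash
cat > w3.py <<'E'
from h import *
c=arm.camera("wrist"); W=cloud(c)
X,Y,Z=W[...,0],W[...,1],W[...,2]
cv2.imwrite("pics/w3.png",c["frame"])
for n in ("top",):
    t=arm.camera(n); V=cloud(t); p=arm.get_state()["position"]
    m=(np.hypot(V[...,0]-p[0],V[...,1]-p[1])<70)
    L=V[m&(V[...,2]>205)&(V[...,2]<235)]
    if len(L)>5: print("lid top cam",len(L),cv2.minAreaRect(L[:,:2].astype(np.float32)))
    h=V[(V[...,0]>440)&(V[...,0]<590)&(V[...,1]>115)&(V[...,1]<170)&(V[...,2]>245)&(V[...,2]<282)]
p=arm.get_state()["position"]
m=np.hypot(X-p[0],Y-p[1])<70
L=W[m&(Z>205)&(Z<228)]
if len(L)>5: print("lid wrist",len(L),cv2.minAreaRect(L[:,:2].astype(np.float32)),np.median(L[:,2]))
B=W[m&(Z>275)&(Z<300)]
B=W[m&(Z>228)&(Z<300)]
if len(B)>5: print("bar wrist",len(B),cv2.minAreaRect(B[:,:2].astype(np.float32)),np.percentile(B[:,2],[5,50,95]))
P=W[(X>p[0]+30)&(X<585)&(Y>115)&(Y<170)&(Z>245)&(Z<282)]
if len(P)>20:
    print(cv2.fitLine(P[:,:2].astype(np.float32),cv2.DIST_HUBER,0,.01,.01).ravel().round(3))
    for x in range(454,520,4):
        q=P[(P[:,0]>=x)&(P[:,0]<x+4)]
        if len(q): print(x+2,len(q),np.median(q[:,1]).round(1),q[:,2].max().round(1),np.median(q[:,2]).round(1))
to(487,141.2,303,176.9)
E
python3 w3.py
```

```text
lid top cam 85 ((410.1918640136719, 112.85411834716797), (42.203636169433594, 87.56073760986328), 85.11465454101562)
lid wrist 8311 ((410.5278015136719, 145.76223754882812), (102.9635009765625, 83.85418701171875), 88.31068420410156) 218.02521292258865
bar wrist 2277 ((413.3565979003906, 145.4979248046875), (103.55228424072266, 22.430402755737305), 84.8216552734375) [231.24544794 273.90172341 295.54648827]
[ 9.98000e-01 -5.90000e-02  5.06949e+02  1.40980e+02]
492 12 141.4 259.3 258.7
496 52 141.6 260.6 258.4
500 68 141.3 262.8 259.8
504 69 141.8 265.2 262.3
508 69 140.9 266.5 264.7
512 65 140.8 269.8 267.0
516 43 141.1 269.4 268.0
520 39 140.3 269.1 268.3
move [-3.06  0.05  0.01] [ 0.    0.01 -0.04] | t 9.25 pos [410.5 144.4 303.3] F [ 0.94 -0.12 -7.68] grip 0.177 69.48529243469238
```

Call:
servo_tool([
  [[-0.4,0.03,0,0,0,0,0],[-1.2,0.03,0,0,0,0,0],[-2.1,0.03,0,0,0,0,0],[-2.8,0.03,0,0,0,0,0],[-3.06,0.03,0,0,0,0,0]],
])

```text
time: 9.88
position: [488.3, 140.3, 303.1]
tool_rot: [0.095, 3.139, 0.001]
ft_force: [-0.4, 0.1, -7.5]
grip_width: 0.176
gripper_force: 69.5
```

Call:
servo_tool([
  [[0,0,0.2,0,0,0,0],[0,0,0.5,0,0,0,0],[0,0,0.75,0,0,0,0],[0,0,0.9,0,0,0,0],[0,0,0.9,0,0,0,0]],
])

```text
time: 10.5
position: [486.4, 141.2, 280.6]
tool_rot: [0.092, 3.14, 0.001]
ft_force: [0.1, 0.1, -7.7]
grip_width: 0.174
gripper_force: 69.4
```

```bash
sed -i 's/w3.png/w4.png/; s/p\[0\]+30/p[0]-50/' w3.py; python3 w3.py; python3 -c "
import cv2; from rig import arm
s=arm.camera('scene')['frame']; w=cv2.imread('pics/w4.png')
cv2.imwrite('pics/c4.png',__import__('numpy').hstack([cv2.resize(s[150:240,265:345],(355,400)),w[:,140:540]]))"
```

```text
lid wrist 487 ((489.79412841796875, 141.47946166992188), (16.38340950012207, 102.82675170898438), 1.9821234941482544) 210.10387922372672
bar wrist 3546 ((499.6177978515625, 147.50912475585938), (88.2514877319336, 83.56759643554688), 34.392791748046875) [240.77041127 271.64245931 297.96479374]
[ 9.99000e-01 -5.10000e-02  5.13110e+02  1.41098e+02]
460 1 143.2 269.9 269.9
464 107 143.1 273.9 271.3
468 61 143.4 273.4 271.6
472 27 143.2 269.7 266.2
476 58 142.0 280.9 259.3
480 200 142.7 282.0 277.1
484 93 141.9 276.6 258.4
488 289 125.0 273.8 271.2
492 115 165.4 274.3 272.6
496 13 167.2 273.0 272.0
move [-0.   -0.   -0.87] [ 0.01  0.01 -0.03] | t 10.6 pos [486.9 141.3 281.1] F [ 0.49  0.35 -7.9 ] grip 0.178 69.4269597530365
```

View pics/c4.png

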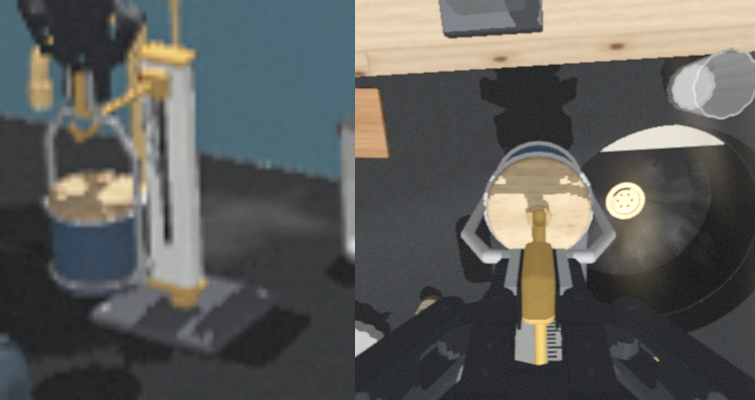

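Call:
servo_tool([
  [[0,0,0.12,0,0,0,0],[0,0,0.24,0,0,0,0],[0,0,0.36,0,0,0,0],[0,0,0.48,0,0,0,0],[0,0,0.6,0,0,0,0]],
])

```text
time: 11.28
position: [487.0, 141.2, 265.8]
tool_rot: [0.092, 3.139, 0.002]
ft_force: [0.8, -0.3, -6.8]
grip_width: 0.174
gripper_force: 69.5
```

Call:
servo_tool([
  [[0,0,0.12,0,0,0,0],[0,0,0.24,0,0,0,0],[0,0,0.36,0,0,0,0],[0,0,0.48,0,0,0,0],[0,0,0.6,0,0,0,0]],
])

```text
time: 11.9
position: [487.0, 141.2, 250.9]
tool_rot: [0.092, 3.139, 0.002]
ft_force: [-0.5, -1.0, -4.6]
grip_width: 0.179
gripper_force: 69.6
```

Call:
servo_tool([
  [[0,0,0.12,0,0,0,0],[0,0,0.24,0,0,0,0],[0,0,0.36,0,0,0,0],[0,0,0.48,0,0,0,0],[0,0,0.6,0,0,0,0]],
])

```text
time: 12.52
position: [487.1, 141.2, 235.9]
tool_rot: [0.092, 3.138, 0.002]
ft_force: [-1.1, -0.1, -2.4]
grip_width: 0.173
gripper_force: 69.9
```

Call:
servo_tool([
  [[0,0,0.1,0,0,0,0],[0,0,0.2,0,0,0,0],[0,0,0.3,0,0,0,0],[0,0,0.4,0,0,0,0],[0,0,0.4,0,0,0,0]],
])

```text
time: 13.15
position: [487.0, 141.2, 225.8]
tool_rot: [0.092, 3.139, 0.002]
ft_force: [-1.1, -0.9, -1.2]
grip_width: 0.174
gripper_force: 70.1
```

```bash
cat > f.py <<'E'
from h import *
L=[]
for i in range(6):
    arm.camera("scene"); s=arm.get_state(); L.append(np.r_[s["ft_force"],s["ft_torque"]])
print(np.mean(L,0).round(2),np.std(L,0).round(2)); to(487,141.2,214,176.9)
E
python3 f.py
```

```text
[-1.76 -1.01 -2.02 -0.17  0.39  0.01] [0.43 0.54 0.48 0.01 0.02 0.05]
move [ 0.   -0.    0.48] [ 0.01  0.01 -0.03] | t 13.45 pos [487.1 141.2 226.1] F [-1.29 -1.09 -1.03] grip 0.176 70.12370467185974
```

Call:
servo_tool([
  [[0.04,-0.01,0.08,0,0,0,0],[0.08,-0.03,0.16,0,0,0,0],[0.1,-0.04,0.24,0,0,0,0],[0.1,-0.04,0.32,0,0,0,0],[0.1,-0.04,0.32,0,0,0,0]],
])

```text
time: 14.08
position: [485.2, 140.5, 218.1]
tool_rot: [0.092, 3.137, 0.002]
ft_force: [3.9, 1.5, 0.3]
grip_width: 0.171
gripper_force: 70.4
```

```bash
python3 f.py
```

```text
[ 4.62  0.85 -1.09  0.21 -1.02  0.  ] [0.81 0.42 0.33 0.04 0.01 0.03]
move [-0.09  0.04  0.16] [ 0.01  0.01 -0.03] | t 14.38 pos [484.7 140.4 218.1] F [ 4.07  0.84 -0.61] grip 0.175 70.37821769714355
```

Call:
servo_tool([
  [[-0.03,0.01,0.06,0,0,0,0],[-0.06,0.02,0.12,0,0,0,0],[-0.06,0.02,0.18,0,0,0,0],[-0.06,0.02,0.24,0,0,0,0],[-0.06,0.02,0.24,0,0,0,0]],
])

```text
time: 15.0
position: [485.0, 140.5, 211.4]
tool_rot: [-0.092, -3.14, -0.0]
ft_force: [-1.3, -1.8, -0.1]
grip_width: 0.173
gripper_force: 70.6
```

```bash
python3 f.py
```

```text
[-2.16 -2.37 -0.26 -0.51  0.45 -0.  ] [0.41 0.35 0.3  0.06 0.1  0.02]
move [-0.07  0.03 -0.09] [ 0.   -0.   -0.03] | t 15.3 pos [485.2 140.6 211.7] F [-2.88 -2.51 -0.21] grip 0.177 70.60556888580322
```

Call:
servo_tool([
  [[0.02,-0.02,0,0,0,0,0],[0.025,-0.025,0,0,0,0,0],[0.025,-0.025,0,0,0,0,0]],
], force=40)

```text
time: 15.68
position: [485.2, 140.5, 211.9]
tool_rot: [0.092, 3.139, 0.002]
ft_force: [-2.6, -0.5, -0.2]
grip_width: 0.175
gripper_force: 70.6
```

```bash
python3 f.py
```

```text
[-2.33 -0.53 -0.04 -0.14  0.59 -0.01] [0.55 0.41 0.49 0.04 0.04 0.03]
move [-0.07  0.04 -0.08] [ 0.01  0.01 -0.03] | t 15.97 pos [485.2 140.4 211.9] F [-2.42 -1.04 -0.09] grip 0.178 70.61603665351868
```

Call:
servo_tool([
  [[0.02,-0.01,0,0,0,0,0],[0.03,-0.01,0,0,0,0,0],[0.03,-0.01,0,0,0,0,0]],
], force=20)

```text
time: 16.35
position: [485.1, 140.3, 212.2]
tool_rot: [0.092, 3.138, 0.003]
ft_force: [-1.2, 0.3, -0.1]
grip_width: 0.176
gripper_force: 70.6
```

```bash
python3 f.py
```

```text
[-0.5   1.41  0.03  0.34  0.14 -0.  ] [0.3  0.46 0.5  0.06 0.05 0.02]
move [-0.08  0.04 -0.07] [ 0.01  0.02 -0.03] | t 16.65 pos [485.  140.3 212.1] F [-0.33  1.82 -0.69] grip 0.175 70.56575417518616
```

Call:
servo_tool([
  [[0,0,0,0,0,0,0.19],[0,0,0,0,0,0,0.22],[0,0,0,0,0,0,0.28],[0,0,0,0,0,0,0.4],[0,0,0,0,0,0,0.6]],
])

```text
time: 17.27
position: [484.6, 140.0, 212.0]
tool_rot: [0.092, 3.139, 0.001]
ft_force: [-0.3, 0.8, 0.1]
grip_width: 0.589
gripper_force: 0.0
```

Call:
servo_tool([
  [[0,0,0,0,0,0,0.6],[0,0,-0.5,0,0,0,0.6],[0,0,-1.2,0,0,0,0.6],[0,0,-2,0,0,0,0.6],[0,0,-2.6,0,0,0,0.6]],
])

```text
time: 17.9
position: [484.9, 140.0, 278.8]
tool_rot: [0.092, 3.137, 0.002]
ft_force: [-0.5, -0.0, -0.2]
grip_width: 0.598
gripper_force: 0.0
```

```bash
cat > g.py <<'E'
from h import *
def m():
    c=arm.camera("wrist"); W=cloud(c); X,Y,Z=W[...,0],W[...,1],W[...,2]
    k=(np.hypot(X-486,Y-141)<45)
    G=W[k&(Z>222)&(Z<262)&(np.hypot(X-486,Y-141)<22)]; z=np.percentile(G[:,2],90) if len(G) else np.nan
    T=G[abs(G[:,2]-z)<4] if len(G) else G
    s=arm.get_state()
    if len(T)>5: print(round(s["time"],2),len(T),[np.round(v,1) for v in cv2.minAreaRect(T[:,:2].astype(np.float32))],"top z",round(np.median(T[:,2]),1))
    return c
m();
for i in range(3): arm.camera("scene")
c=m(); cv2.imwrite("pics/w5.png",c["frame"]); to(485,140.3,212,176.9)
E
python3 g.py
```

```text
17.95 773 [array([488.9, 139.9]), array([15.8, 24.9]), np.float64(87.9)] top z 242.6
18.15 791 [array([489.3, 140. ]), array([15.4, 25.7]), np.float64(86.6)] top z 242.5
move [-0.02  0.01  2.59] [ 0.01  0.01 -0.03] | t 18.15 pos [484.4 140.  276.8] F [ 0.23 -0.03 -0.09] grip 0.596 0.0
```

View pics/w5.png

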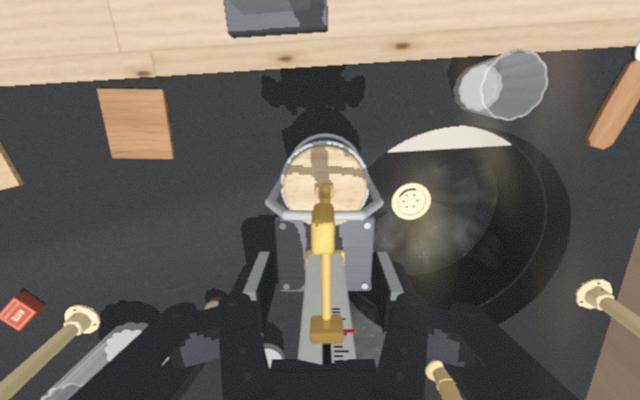

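Call:
servo_tool([
  [[0,0,0,0,0,0,0.6],[0,0,0,0,0,0,0.6],[0,0,0,0,0,0,0.6],[0,0,0,0,0,0,0.6],[0,0,0,0,0,0,0.6]],
])

```text
time: 18.77
position: [484.5, 140.0, 276.9]
tool_rot: [0.092, 3.139, 0.002]
ft_force: [-0.6, 0.4, -1.0]
grip_width: 0.599
gripper_force: 0.0
```

Call:
servo_tool([
  [[0,0,0,0,0,0,0.6],[0,0,0,0,0,0,0.6],[0,0,0,0,0,0,0.6],[0,0,0,0,0,0,0.6],[0,0,0,0,0,0,0.6]],
])

```text
time: 19.4
position: [484.5, 140.0, 276.9]
tool_rot: [0.092, 3.139, 0.002]
ft_force: [-0.6, -0.2, -0.4]
grip_width: 0.602
gripper_force: 0.0
```

Call:
servo_tool([
  [[0,0,0,0,0,0,0.6],[0,0,0,0,0,0,0.6],[0,0,0,0,0,0,0.6],[0,0,0,0,0,0,0.6],[0,0,0,0,0,0,0.6]],
])

```text
time: 20.02
position: [484.5, 140.0, 276.9]
tool_rot: [0.092, 3.139, 0.002]
ft_force: [-0.0, -0.1, -0.2]
grip_width: 0.603
gripper_force: 0.0
```

Call:
servo_tool([
  [[0,0,0,0,0,0,0.6],[0,0,0,0,0,0,0.6],[0,0,0,0,0,0,0.6],[0,0,0,0,0,0,0.6],[0,0,0,0,0,0,0.6]],
])

```text
time: 20.65
position: [484.5, 140.0, 277.0]
tool_rot: [0.092, 3.139, 0.002]
ft_force: [0.2, 1.2, 0.2]
grip_width: 0.602
gripper_force: 0.0
```

```bash
python3 g.py
```

```text
20.7 797 [array([488.9, 139.9]), array([15.5, 24.9]), np.float64(87.3)] top z 242.5
20.9 779 [array([489.1, 140. ]), array([15.5, 24.5]), np.float64(86.4)] top z 242.5
move [-0.02  0.01  2.6 ] [ 0.01  0.01 -0.03] | t 20.9 pos [484.5 140.  276.9] F [-0.08 -0.21 -0.74] grip 0.6 0.0
```

Call:
servo_tool([
  [[0,0,0,0,0,0,0.6],[0,0,0,0,0,0,0.6],[0,0,0,0,0,0,0.6],[0,0,0,0,0,0,0.6],[0,0,0,0,0,0,0.6]],
])

```text
time: 21.52
position: [484.5, 140.0, 277.0]
tool_rot: [0.092, 3.139, 0.002]
ft_force: [-0.2, -0.6, 0.0]
grip_width: 0.597
gripper_force: 0.0
```

Call:
servo_tool([
  [[-0.12,0,0.6,0,0,0,0.6],[-0.12,0,1.3,0,0,0,0.6],[-0.12,0,2,0,0,0,0.6],[-0.12,0,2.4,0,0,0,0.6],[-0.12,0,2.6,0,0,0,0.6]],
])

```text
time: 22.15
position: [487.2, 139.8, 211.0]
tool_rot: [0.092, 3.14, 0.001]
ft_force: [0.3, 0.3, -0.2]
grip_width: 0.596
gripper_force: 0.0
```

Call:
servo_tool([
  [[0,0,0,0,0,0,0.4],[0,0,0,0,0,0,0.25],[0,0,0,0,0,0,0.1],[0,0,0,0,0,0,0],[0,0,0,0,0,0,0]],
], force=70)

```text
time: 22.78
position: [488.1, 140.3, 212.3]
tool_rot: [0.092, 3.138, 0.003]
ft_force: [0.3, 2.6, 0.1]
grip_width: 0.18
gripper_force: 69.3
```

```bash
python3 f.py
```

```text
[ 1.33  2.57  0.14  0.61 -0.38  0.01] [0.57 0.38 0.54 0.06 0.08 0.03]
move [ 0.04  0.04 -0.07] [ 0.01  0.02 -0.03] | t 23.07 pos [488.  140.2 212.1] F [1.44 2.88 0.32] grip 0.177 69.20133233070374
```

Call:
servo_tool([
  [[0,0,-0.1,0,0,0,0],[0,0,-0.25,0,0,0,0],[0,0,-0.4,0,0,0,0],[0,0,-0.55,0,0,0,0],[0,0,-0.7,0,0,0,0]],
])

```text
time: 23.7
position: [487.5, 139.6, 229.6]
tool_rot: [0.092, 3.139, 0.001]
ft_force: [3.8, 2.1, -2.1]
grip_width: 0.171
gripper_force: 68.8
```

Call:
servo_tool([
  [[0,0,-0.15,0,0,0,0],[0,0,-0.3,0,0,0,0],[0,0,-0.45,0,0,0,0],[0,0,-0.6,0,0,0,0],[0,0,-0.75,0,0,0,0]],
])

```text
time: 24.32
position: [487.1, 139.5, 248.0]
tool_rot: [0.092, 3.14, 0.0]
ft_force: [2.8, 0.0, -4.7]
grip_width: 0.174
gripper_force: 68.6
```

Call:
servo_tool([
  [[0,0,-0.15,0,0,0,0],[0,0,-0.3,0,0,0,0],[0,0,-0.45,0,0,0,0],[0,0,-0.6,0,0,0,0],[0,0,-0.75,0,0,0,0]],
])

```text
time: 24.95
position: [486.9, 139.7, 266.8]
tool_rot: [0.092, 3.14, 0.001]
ft_force: [0.3, 0.6, -7.2]
grip_width: 0.174
gripper_force: 68.4
```

Call:
servo_tool([
  [[0,0,-0.12,0,0,0,0],[0,0,-0.24,0,0,0,0],[0,0,-0.36,0,0,0,0],[0,0,-0.48,0,0,0,0],[0,0,-0.6,0,0,0,0]],
])

```text
time: 25.58
position: [487.4, 139.8, 282.1]
tool_rot: [0.092, 3.139, 0.002]
ft_force: [-0.3, -0.4, -6.6]
grip_width: 0.176
gripper_force: 68.3
```

Call:
servo_tool([
  [[0,0,-0.15,0,0,0,0],[0,0,-0.35,0,0,0,0],[0,0,-0.6,0,0,0,0],[0,0,-0.85,0,0,0,0],[0,0,-0.9,0,0,0,0]],
])

```text
time: 26.2
position: [487.9, 139.9, 305.2]
tool_rot: [0.092, 3.137, 0.002]
ft_force: [0.7, -0.4, -8.0]
grip_width: 0.172
gripper_force: 68.3
```

```bash
sed -i 's/w4.png/w6.png/' w3.py; python3 w3.py; python3 -c "
from h import *
s=arm.get_state();print(s['qpos'].round(2)); to(410,145,304,176.9)"
```

```text
lid top cam 81 ((466.3868713378906, 110.51653289794922), (40.523582458496094, 43.047607421875), 80.92244720458984)
lid wrist 8005 ((484.76806640625, 140.81800842285156), (103.3364028930664, 84.60971069335938), 88.19647979736328) 218.21421453821995
bar wrist 2735 ((497.8575744628906, 133.42718505859375), (85.86773681640625, 86.83741760253906), 50.67982864379883) [232.06711967 274.69938525 296.01634111]
[ 9.99000e-01 -4.90000e-02  5.15496e+02  1.40522e+02]
460 1 143.8 269.3 269.3
464 80 143.1 273.9 271.2
468 52 143.4 273.6 271.5
472 29 142.7 269.9 265.8
476 38 142.4 263.7 259.0
480 60 142.3 259.5 258.3
484 61 142.1 259.9 258.2
488 54 141.8 260.2 258.5
492 59 141.6 259.9 258.2
496 36 141.8 259.4 258.1
move [0.03 0.06 0.07] [ 0.01  0.01 -0.03] | t 26.3 pos [487.6 139.8 304.7] F [-0.26 -0.02 -7.06] grip 0.175 68.33902716636658
[0.15 0.23 0.06 1.4  0.   0.21]
move [3.11 0.03 0.02] [ 0.01  0.01 -0.03] | t 26.3 pos [487.6 139.8 304.7] F [-0.26 -0.02 -7.06] grip 0.175 68.33902716636658
```

Call:
servo_tool([
  [[0.5,0,0,0,0,0,0],[1.3,0,0,0,0,0,0],[2.2,0,0,0,0,0,0],[2.9,-0.2,0,0,0,0,0],[3.1,-1.2,0,0,0,0,0]],
])

```text
time: 26.92
position: [406.0, 115.0, 304.1]
tool_rot: [0.088, 3.14, 0.002]
ft_force: [0.6, -1.0, -7.6]
grip_width: 0.174
gripper_force: 68.9
```

Call:
servo_tool([
  [[0,-2,0,0,0,0,0],[0,-4,0,0,0,0,0],[-0.1,-6,0,0,0,0,0],[-0.3,-8,0,0,0,0,0],[-0.5,-10,0,0,0,0,0]],
])

```text
time: 27.55
position: [405.1, -136.8, 304.0]
tool_rot: [0.092, 3.138, 0.003]
ft_force: [0.9, -0.2, -8.1]
grip_width: 0.176
gripper_force: 69.1
```

```bash
cat > p.py <<'E'
from h import *
c=arm.camera("wrist"); W=cloud(c); F=c["frame"].astype(int)
X,Y,Z=W[...,0],W[...,1],W[...,2]
m=(abs(X-454)<75)&(abs(Y+342)<75)&(Z>4)&(Z<15)&(F[...,2]>F[...,0]+25)
P=W[m]; print(len(P), cv2.minAreaRect(P[:,:2].astype(np.float32)) if len(P)>9 else "", P.mean(0).round(1) if len(P) else "")
print(arm.get_state()["qpos"].round(2)); to(454.5,-342,304,177)
E
python3 p.py
```

```text
3109 ((455.8256530761719, -340.95587158203125), (90.13593292236328, 84.83116149902344), 9.489490509033203) [ 453.8 -340.     9.7]
[-0.48  0.07 -0.13  1.37 -0.01 -0.42]
move [-2.46 -7.77  0.06] [-0.06  0.01 -0.08] | t 27.6 pos [ 405.5 -144.1  303.8] F [  1.75 -16.87  -7.37] grip 0.171 71.35742783546448
```

Call:
servo_tool([
  [[-0.2,-0.9,0,0,0,0,0],[-0.6,-2.6,0,0,0,0,0],[-1.2,-4.6,0,0,0,0,0],[-1.9,-6.2,0,0,0,0,0],[-2.4,-7.3,0,0,0,0,0]],
])

```text
time: 28.22
position: [455.2, -322.7, 303.4]
tool_rot: [0.094, 3.139, 0.003]
ft_force: [0.6, 1.1, -7.9]
grip_width: 0.179
gripper_force: 71.0
```

```bash
python3 - <<'E'
from h import *
to(455.5,-341.5,210,177)
c=arm.camera("wrist"); W=cloud(c); X,Y,Z=W[...,0],W[...,1],W[...,2]
p=arm.get_state()["position"]; L=W[(np.hypot(X-p[0],Y-p[1])<65)&(Z>210)&(Z<224)]
print(p,len(L),cv2.minEnclosingCircle(L[:,:2].astype(np.float32)),cv2.minAreaRect(L[:,:2].astype(np.float32)))
# plane tilt of lid
A=np.c_[L[:,:2]-p[:2],np.ones(len(L))]; print(np.linalg.lstsq(A,L[:,2],rcond=None)[0])
to(455.5,-341.5,210,177)
E
```

```text
move [-0.05 -0.76  3.74] [ 0.01  0.01 -0.05] | t 28.23 pos [ 455.2 -322.7  303.4] F [ 0.57  1.07 -7.91] grip 0.179 71.02629661560059
[ 456.37254313 -326.39610604  302.78467007] 7204 ((454.56390380859375, -322.3648681640625), 51.62397003173828) ((456.93853759765625, -322.296875), (86.39356231689453, 85.98963165283203), 32.62856674194336)
[1.39592297e-02 3.02883423e-04 2.16497355e+02]
move [ 0.   -0.6   3.71] [-0.02  0.01 -0.06] | t 28.27 pos [ 456.4 -326.4  302.8] F [ 3.48 -8.33 -7.83] grip 0.177 71.18799805641174
```

Call:
servo_tool([
  [[0.05,-0.4,0.2,0,0,0,0],[0.05,-0.6,0.9,0,0,0,0],[0.05,-0.6,1.8,0,0,0,0],[0.05,-0.6,2.8,0,0,0,0],[0.05,-0.6,3.5,0,0,0,0]],
])

```text
time: 28.9
position: [452.0, -334.6, 214.8]
tool_rot: [-0.091, -3.139, -0.005]
ft_force: [-0.0, -0.3, -7.4]
grip_width: 0.174
gripper_force: 71.0
```

Call:
servo_tool([
  [[0,0,0.2,0,0,0,0],[0,0,0.35,0,0,0,0],[0,0,0.45,0,0,0,0],[0,0,0.5,0,0,0,0],[0,0,0.5,0,0,0,0]],
])

```text
time: 29.52
position: [453.5, -336.6, 204.2]
tool_rot: [0.092, 3.138, 0.001]
ft_force: [-0.7, 0.6, -7.3]
grip_width: 0.175
gripper_force: 71.0
```

```bash
python3 -c "
from h import *
to(454,-341,188,177)"
```

```text
move [-0.03 -0.18  0.65] [ 0.01  0.01 -0.05] | t 29.52 pos [ 453.5 -336.6  204.2] F [-0.73  0.6  -7.29] grip 0.175 70.97991943359375
```

Call:
servo_tool([
  [[0,-0.1,0.1,0,0,0,0],[0,-0.17,0.25,0,0,0,0],[0,-0.17,0.38,0,0,0,0],[0,-0.17,0.48,0,0,0,0],[0,-0.17,0.52,0,0,0,0]],
])

```text
time: 30.15
position: [453.0, -340.5, 190.6]
tool_rot: [0.092, 3.139, 0.002]
ft_force: [-1.1, 1.2, -8.5]
grip_width: 0.174
gripper_force: 71.0
```

Call:
servo_tool([
  [[0,0,0.03,0,0,0,0],[0,0,0.06,0,0,0,0],[0,0,0.09,0,0,0,0],[0,0,0.11,0,0,0,0],[0,0,0.11,0,0,0,0]],
])

```text
time: 30.78
position: [453.3, -340.8, 188.8]
tool_rot: [0.092, 3.138, 0.001]
ft_force: [-0.7, 0.8, -2.5]
grip_width: 0.173
gripper_force: 71.7
```

```bash
python3 f.py
```

```text
[-0.92  1.09 -0.5   0.34  0.27  0.  ] [0.58 0.49 1.05 0.05 0.03 0.03]
move [-0.22 19.33 -1.  ] [ 0.    0.02 -0.03] | t 31.07 pos [ 453.3 -340.8  188.8] F [-1.52  1.76  0.81] grip 0.174 72.26856708526611
```

Contact; the coaster bears the weight. Release and retreat.

Call:
servo_tool([
  [[0,0,0,0,0,0,0],[0,0,0,0,0,0,0.2],[0,0,0,0,0,0,0.25],[0,0,0,0,0,0,0.4],[0,0,0,0,0,0,0.6]],
])

```text
time: 31.7
position: [453.2, -340.8, 188.2]
tool_rot: [0.092, 3.139, 0.001]
ft_force: [-0.0, 0.5, 0.1]
grip_width: 0.593
gripper_force: 0.0
```

Call:
servo_tool([
  [[0,0,0,0,0,0,0.6],[0,0,-0.8,0,0,0,0.6],[0,0,-2,0,0,0,0.6],[0,0,-3.3,0,0,0,0.6],[0,0,-4.2,0,0,0,0.6]],
])

```text
time: 32.33
position: [453.2, -341.0, 294.8]
tool_rot: [0.092, 3.137, -0.0]
ft_force: [-0.2, -0.6, 0.2]
grip_width: 0.602
gripper_force: 0.0
```

Call:
servo_tool([
  [[0,0,-0.3,0,0,0,0.6],[0,0,-0.3,0,0,0,0.6],[0,0,-0.3,0,0,0,0.6],[0,0,-0.3,0,0,0,0.6]],
])

```text
time: 32.83
position: [452.6, -340.4, 299.5]
tool_rot: [0.092, 3.14, 0.004]
ft_force: [0.0, -0.0, -0.8]
grip_width: 0.598
gripper_force: 0.0
```

```bash
python3 - <<'E'
from h import *
c=arm.camera("wrist"); W=cloud(c); X,Y,Z=W[...,0],W[...,1],W[...,2]
cv2.imwrite("pics/w9.png",c["frame"])
r=np.hypot(X-454,Y+341)
L=W[(r<60)&(Z>97)&(Z<106)]; print("lid",len(L),cv2.minAreaRect(L[:,:2].astype(np.float32)),np.median(L[:,2]))
G=W[(r<25)&(Z>208)&(Z<225)]; print("grip",len(G),cv2.minAreaRect(G[:,:2].astype(np.float32)),np.median(G[:,2]))
to(454,-341,188,177)
E
```

```text
lid 3138 ((454.6914367675781, -341.20184326171875), (84.9405746459961, 86.22882080078125), 50.35457992553711) 101.78684714900277
grip 595 ((454.3275146484375, -340.8904113769531), (15.463794708251953, 25.27623748779297), 86.55327606201172) 218.17289219004113
move [-0.06 -0.03  4.47] [ 0.02  0.   -0.05] | t 32.88 pos [ 452.6 -340.5  299.7] F [-0.14 -0.17 -0.49] grip 0.599 0.0
```

View pics/w9.png

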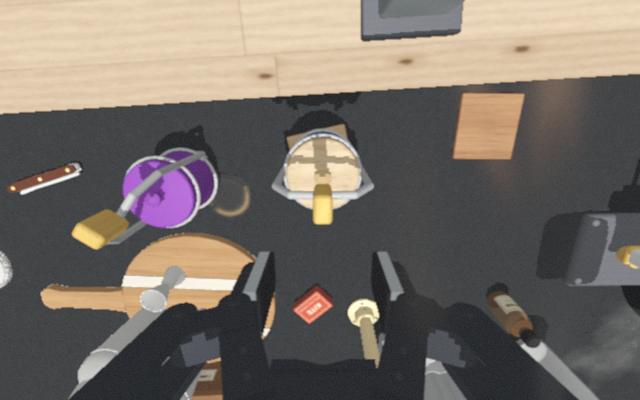

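The canister stands upright on the pale coaster, centred at about (322,170) px. The gripper is clear of it, and the dark coaster at (489,126) px is empty.

```bash
python3 -c "
from rig import arm
print(arm.finish_job())"
```

```text
the job is handed in; nothing more can be done
None
```

The blue canister was weighed and set down: it hung free and still on the scale's hook for over 3 s (it weighs roughly 7.5 N), then went upright onto the pale coaster, within about 1 mm of centre; the job was handed in at about 33 s.

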